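# Refit the loose leg of an upturned footstool

### The arm

A 6-joint arm with a two-finger parallel gripper is mounted at the origin on the work surface. World frame = base frame: x ahead of the robot, y to its left, z up, the work surface at z = 0. Lengths are in m, angles in rad, forces in N, time in s.
With the tool pointing down it reaches from about 0.25 to 0.775 m from the base axis. Payload 4 kg.
Tool frame: the origin (TCP) lies at the very end of the fingers, on their centre line; the grasp point (between the pads) lies 19 mm behind it; z points along the fingers, y is the direction in which the jaws open and shut (so a half turn about z gives the same grasp; the last joint's range is limited). The gripper opens to 94 mm and grips with 3 to 60 N. Pads are 16 mm wide; open, the fingers measure 119 mm over their backs; the gripper's body (75 mm by 177 mm) begins 78 mm behind the grasp point.
Start: joints at [1.201, 0.087, 1.371, -0, 1.684, -0.103], TCP at [0.145, 0.531, 0.206] pointing down, gripper open.
Joint ranges: [-3.1, 3.1], [-0.76, 2.03], [0.27, 2.55], [-1.08, 4.22], [0.17, 2.65], [-2.57, 2.57]. Speed limits (rad/s): [2.79, 2.79, 3.14, 3.14, 3.14, 3.14].

### API

Orientations are given as [roll, pitch, yaw] about the fixed x, y, z axes, in that order (R = Rz(yaw) Ry(pitch) Rx(roll)).
In Python, from bench import robot, snapshot, calibration gives the robot as it stands. The module is installed in compiled form; this text tells all that it offers.
- The arm moves only by the tool servo_tool, never from a script. Its argument "series" is text: rows parted by semicolons, each of 5 numbers parted by spaces: the closure, from -1 (fully open) to 1 (shut), then the shift along the tool's x, y, z in cm, then the turn about the tool's z in rad. A call has 1 to 20 rows; each row is the pose to reach, as a shift and turn from the pose commanded when the call began, along the tool's axes at that moment; what a row does not reach only later rows make up. A row lasts 1/12 s, in which the tool goes at most 41.7 mm and 7.16 degrees, less where a joint would pass 70% of its speed; a pose out of reach is approached as far as the arm can. A call with a gripper value outside its range is refused whole. The fingers move at their own pace and stop on an object; the grip force is fixed at half the most. Time passes only in rows, so rows that repeat a pose let the fingers close. It gives the time, the measured TCP pose, the force and the opening at its end, in the units of the state.
- robot.get_obs(): the state, without advancing time (a new reading comes with each control period).
- snapshot(name): name is "scene" or "top"; returns (picture, depth): 400x640x3 uint8, red, green, blue; 400x640 float32, m along the optical axis (not along the pixel's ray), 0 where there is no reading.
- calibration(name): a dict with "fx", "fy", "cx", "cy" (pixels), "rvec" (rotation vector, rad) and "tvec" (3), from world to camera coordinates, as OpenCV has them. Camera axes: x right, y down, z forward; pixel columns grow to the right and rows downward; lengths in m; the calibration is good to about 2 mm. A picture is of the moment at which its call begins. calibration takes no time and is no camera call.
- robot.close_job(): hands the job in, once; it reports no verdict.
The state is a dict: "time": time; "joint_positions": joint angles; "qvel": joint speeds; "joint_torque": joint torques, N m; "tool_pos": TCP position; "ee_rot": TCP orientation; "wrist_force": force on the tool from outside, world axes, zero at the start; "wrist_torque": the same for the moment, N m; "width": finger opening in m.
Only numpy, scipy, OpenCV 4.12 (cv2) and the standard library are available. Lean on these libraries where they do the work, as an engineer would, in place of code of your own. Each camera call takes 0.05 s, during which the arm holds its last target. There are 200 camera calls.

### The job

Take the loose stool leg out of its rest block, start its tapered tenon upright in the empty corner socket of the upturned stool and let go as soon as it stands by itself, not yet driven. Then take the wooden mallet by its handle and, with its flat underside, drive the leg gently down until its collar stops on the bush; make sure by bearing down on it with the mallet for a moment with about 25 N, never more than 40 N. Finally stand the mallet upright on the desk, clear of everything, and leave the other things where they are.

Things in the scene. Friction and masses are not known exactly. Their poses are not given: they have to be found in the camera images.
- stool: square wooden footstool, upside down, fixed on a 210 x 210 x 6 mm cork mat. Seat 200 x 200 x 34 mm, upper face 40 mm above the desk; three legs (120 mm tall, 30 mm thick, 40 mm collars) already stand at (-65, 65), (-65, -65) and (65, -65) mm. Origin: centre of the mat's underside; z up. It does not move.
- socket (a point): empty socket's centre on the seat's upper face, at (65, 65, 40) mm in the stool; z up. Lined by a pale, springy, 37 mm wide bush standing 0.5 to 7.5 mm proud of the seat (varies, not measured), bore 22 mm at its top, taper as the tenon's, which enters freely until the collar is 16 mm off the bush, stands when pressed with 3 N, then wedges, with 10 to 18 N at the end; the bush's top is a hard stop.
- leg: loose wooden stool leg, 0.12 kg (hidden variation), standing tenon down. Origin: centre of the tenon's lower end; z along the leg, up. Tenon 32 mm long, 19 mm across at the tip, 25.8 mm at the shoulder; collar 40 mm across from z = 32 to 44 mm; shaft tapering from 31 to 29 mm across up to its flat top at z = 152 mm. Friction holds it at whatever depth it was driven to.
- leg_shoulder (a point): centre of the underside of the leg's collar, 32 mm above the tenon's tip; it ends on the bush's top, centred over point socket.
- leg_top (a point): centre of the leg's flat upper end, 120 mm above the collar's underside. It bears a push of at most 40 N from the mallet: a harder blow splits the wood.
- rest: fixed plywood rest block, 80 x 80 x 40 mm, with a 32 mm wide hole in its middle in which the leg's tenon stands loosely, the collar lying on the block's top. Origin: centre of its underside; z up.
- mallet: turned wooden mallet standing on its flat head with its handle up, 165 mm tall, about 0.35 kg (hidden variation). Head 56 mm across at its flat underside, 62 mm at z = 70 mm; the round handle runs from z = 85 to 165 mm, 25 to 29 mm across. Origin: centre of the head's underside; z up along the handle.
- books: two stacked books, 140 x 210 x 50 mm, a bystander; origin under their centre.
- mug: white mug, 82 mm across, 90 mm high, a bystander; origin under its centre.
- tin: flat steel wax tin, 72 mm across, 50 mm high, a bystander; origin under its centre.
Mind the look-alikes: they are no part of the job. Several things have the shape of the leg; the one meant has the colours described above. Of the things that look like the mallet, the larger one is meant.

How it is judged:
By the outcome, as a careful person would: the job done as asked, in the order asked, and still so for the second after the job is handed in, with the robot touching nothing.
It also fails if it takes over 72 s, if anything falls off the work surface, if the arm or the gripper's body presses on something with over 40 N, if the wrist force passes 120 N, or if a joint passes its speed limit or range.

## Working session

There is one attempt and no reset: what is moved stays moved. The work goes in short steps, Python scripts to look and compute and a tool call to move; the robot and the scene stay as the last step left them, time stands still between calls to the robot, and variables do not carry over. Pictures are saved under pics/ and viewed, about 8 in all and at most 12, crops included, and the job is handed in when it is done.

Besides the shell and the picture viewer there is one more tool, called after ">>>" as name(argument=value, ...) on one line, values as JSON. servo_tool: Moves the arm, as the interface text tells. Its arguments: {"type":"object","properties":{"series":{"type":"string"}},"required":["series"]}

```bash
mkdir -p pics; cat > h.py <<'E'
import numpy as np, cv2
from bench import robot, snapshot, calibration
def cam(n):
    c=calibration(n); R=cv2.Rodrigues(np.array(c['rvec'],float))[0]; return c,R,np.array(c['tvec'],float).ravel()
def ray(n,u,v,z):
    c,R,t=cam(n); d=R.T@np.array([(u-c['cx'])/c['fx'],(v-c['cy'])/c['fy'],1]); o=-R.T@t
    return o+d*(z-o[2])/d[2]
def proj(n,p):
    c,R,t=cam(n); q=R@np.array(p)+t; return [c['fx']*q[0]/q[2]+c['cx'],c['fy']*q[1]/q[2]+c['cy']]
def cloud(n,D):
    c,R,t=cam(n); v,u=np.mgrid[:400,:640]; P=np.stack([(u-c['cx'])/c['fx']*D,(v-c['cy'])/c['fy']*D,D],-1)
    return (P-t)@R
def save(n,im,s=1): cv2.imwrite('pics/'+n+'.png',cv2.resize(im[...,::-1],None,fx=s,fy=s,interpolation=cv2.INTER_CUBIC))
E
python3 - <<'E'
from h import *
for n in('scene','top'):
    im,D=snapshot(n); np.savez('/tmp/'+n,im=im,D=D); save(n+'0',im,1.25); c,R,t=cam(n); print(n,c['fx'],-R.T@t,R[2])
o=robot.get_obs(); print(o)
E
```

```text
scene 401.0169663248872 [1.17309484 0.42872977 0.66514365] [-0.67582848 -0.47158872 -0.566445  ]
top 397.95777935601 [ 0.29477771 -0.01059796  1.16224878] [ 0.22471653 -0.0149735  -0.97430913]
{'time': 0.1, 'joint_positions': array([ 1.20090451e+00,  8.78903417e-02,  1.37209431e+00, -1.65598644e-05,
        1.68362320e+00, -1.03086851e-01]), 'qvel': array([-0.00045499, -0.00069187, -0.00402531, -0.0009601 ,  0.00062092,
       -0.00054972]), 'joint_torque': array([ 2.29578603e-03, -3.41252875e+01, -3.03300691e+01,  7.20343553e-02,
        3.04109871e-02, -9.30685997e-05]), 'tool_pos': array([0.14482857, 0.53006863, 0.20442066]), 'ee_rot': array([-3.13958646e+00, -1.91001909e-04,  2.87478565e+00]), 'wrist_force': array([-0.16379772, -1.05244315, -1.00191982]), 'wrist_torque': array([-0.02157306, -0.04172614, -0.01687431]), 'width': 0.09385721152334661}
```

View pics/scene0.png

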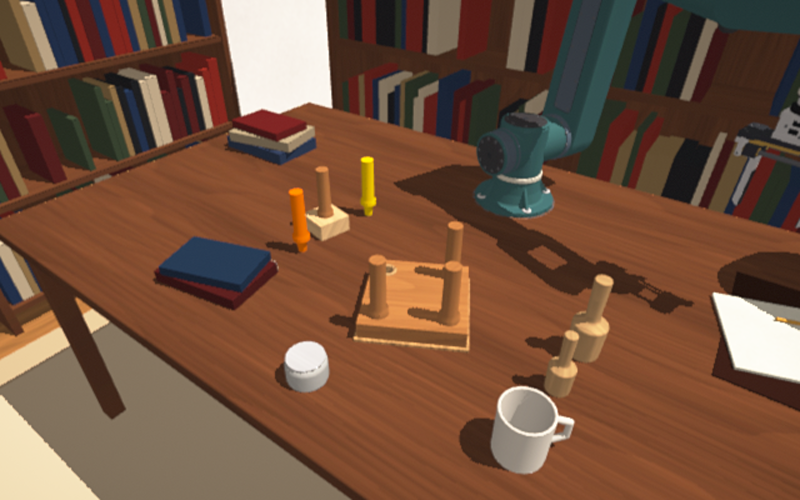

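View pics/top0.png

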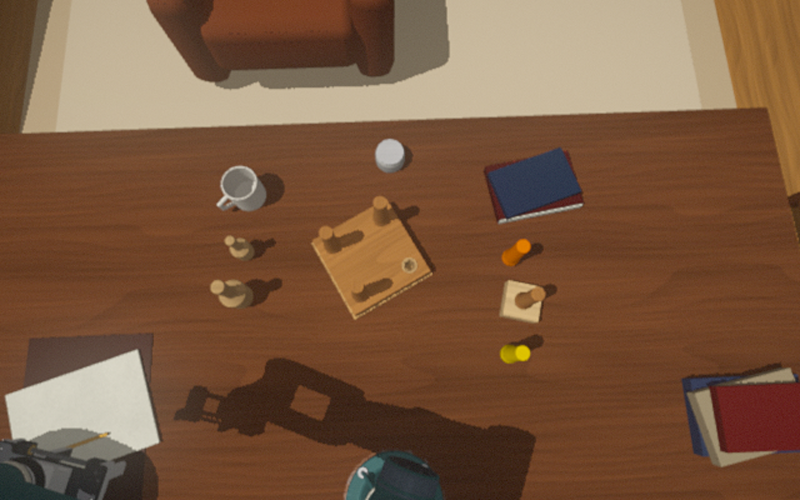

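The leg candidates in the scene picture are the brown one in the pale block (322,190), the orange one (300,220) and the yellow one (368,185). Only the brown one is wood and standing in the rest. There are two mallets, at (590,320) and (562,365), and the larger is at (590,320), which is (232,290) in top. The empty socket is at top (409,265). I'll measure these and confirm with a crop.

```bash
cat > meas.py <<'E'
from h import *
T=np.load('/tmp/top.npz');S=np.load('/tmp/scene.npz')
CT=cloud('top',T['D']);CS=cloud('scene',S['D'])
def reg(C,cx,cy,r,z0,z1,tag):
    P=C.reshape(-1,3);m=(np.hypot(P[:,0]-cx,P[:,1]-cy)<r)&(P[:,2]>z0)&(P[:,2]<z1);Q=P[m]
    if len(Q)<4: print(tag,'few');return
    (c,rr)=cv2.minEnclosingCircle(Q[:,:2].astype(np.float32)); print(tag,len(Q),'mean',Q.mean(0).round(4),'circ',np.round(c,4),round(rr,4),'zmed',round(float(np.median(Q[:,2])),4))
E
python3 - <<'E'
from meas import *
k=1.25
for nm,u,v,z in[('leg top',537,293,.16),('mallet top',218,288,.165),('small top',232,241,.12),('orange',522,247,.15),('yellow',522,353,.15),('socket',409,265,.044),('L1',381,203,.16),('L2',327,233,.16),('L3',359,293,.16),('tin',390,148,.05),('mug',243,178,.09)]:
    p=ray('top',u/k,v/k,z); print(nm,p.round(3))
    c=p[:2]; 
    reg(CT,*c,.05,z-.006,z+.008,'  T top'); reg(CS,*c,.05,z-.006,z+.008,'  S top')
for im,n,(u,v,w,h) in[(T['im'],'cl',(400,190,50,110)),(T['im'],'cm',(160,180,55,75))]:pass
a=cv2.resize(T['im'][180:300,390:440],None,fx=4,fy=4);b=cv2.resize(T['im'][180:300,150:230],None,fx=4,fy=4);d=cv2.resize(T['im'][180:300,290:350],None,fx=4,fy=4)
save('crop1',np.hstack([a,b,d]))
E
```

```text
leg top [ 0.417 -0.307  0.16 ]
  T top 103 mean [ 0.4174 -0.3076  0.1592] circ [ 0.4175 -0.3082] 0.0146 zmed 0.1592
  S top 62 mean [ 0.4184 -0.3053  0.16  ] circ [ 0.4159 -0.3067] 0.0164 zmed 0.1611
mallet top [0.452 0.337 0.165]
  T top 101 mean [0.4565 0.338  0.1643] circ [0.4568 0.3388] 0.0142 zmed 0.1643
  S top 134 mean [0.4586 0.3398 0.165 ] circ [0.4557 0.3391] 0.0153 zmed 0.1657
small top [0.56  0.327 0.12 ]
  T top 55 mean [0.5633 0.3309 0.1209] circ [0.564  0.3311] 0.0108 zmed 0.1209
  S top 103 mean [0.5648 0.3325 0.1215] circ [0.5618 0.3327] 0.0115 zmed 0.1224
orange [ 0.516 -0.288  0.15 ]
  T top 103 mean [ 0.5193 -0.2897  0.1511] circ [ 0.5196 -0.2907] 0.0148 zmed 0.1515
  S top 80 mean [ 0.5204 -0.2867  0.1517] circ [ 0.5178 -0.2864] 0.0166 zmed 0.1531
yellow [ 0.3   -0.267  0.15 ]
  T top 116 mean [ 0.3021 -0.267   0.1509] circ [ 0.3021 -0.2673] 0.0148 zmed 0.1509
  S top 62 mean [ 0.3036 -0.2645  0.1516] circ [ 0.2992 -0.2658] 0.0179 zmed 0.153
socket [ 0.507 -0.054  0.044]
  T top 574 mean [ 0.5095 -0.0476  0.0405] circ [ 0.508  -0.0518] 0.0495 zmed 0.0402
  S top 
[... 303 characters left out ...]
621 0.1205 0.1595] circ [0.5627 0.1209] 0.0149 zmed 0.1596
  S top 130 mean [0.5635 0.1222 0.1603] circ [0.5615 0.1209] 0.016 zmed 0.1609
L3 [0.432 0.054 0.16 ]
  T top 104 mean [0.4476 0.0592 0.1595] circ [0.4479 0.0594] 0.0144 zmed 0.1598
  S top 94 mean [0.4487 0.0611 0.1603] circ [0.4478 0.0594] 0.0162 zmed 0.1612
tin [ 0.794 -0.022  0.05 ]
  T top 351 mean [ 0.7861 -0.021   0.0493] circ [ 0.787  -0.0215] 0.0336 zmed 0.0494
  S top 674 mean [ 0.7874 -0.018   0.051 ] circ [ 0.7855 -0.0201] 0.0348 zmed 0.0514
mug [0.715 0.316 0.09 ]
  T top 135 mean [0.7106 0.3222 0.0887] circ [0.7067 0.3247] 0.0418 zmed 0.0887
  S top 398 mean [0.7134 0.3216 0.0894] circ [0.7057 0.3258] 0.0418 zmed 0.0902
```

View pics/crop1.png

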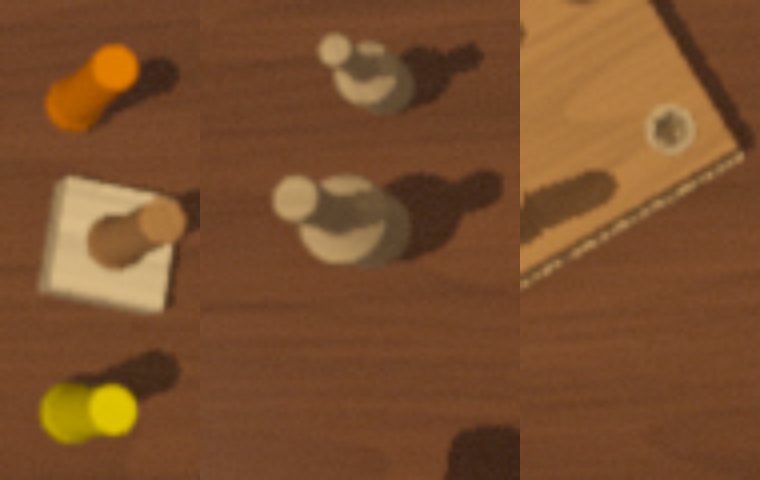

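The crop confirms three things: the brown leg in the pale block (left panel, 110,235), the larger mallet (middle panel, top end at 297,198), and the pale-lined socket (right panel, 670,128). My estimates are leg (0.417,-0.307), socket (0.509,-0.055) and mallet (0.456,0.339). I'll use yaw 0 throughout, so the jaws open along y.

>>> servo_tool(series="-1 -15 -15 -6.4 0.6; -1 -30.8 -31.1 -6.4 2.3; -1 -30.8 -31.1 -6.4 2.3; -1 -30.8 -31.1 -6.4 2.3; -1 -30.8 -31.1 -6.4 2.3; -1 -30.8 -31.1 -6.4 2.3; -1 -30.8 -31.1 -6.4 2.3; -1 -30.8 -31.1 -6.4 2.3; -1 -30.8 -31.1 -6.4 2.3; -1 -30.8 -31.1 -6.4 2.3; -1 -30.8 -31.1 -6.4 2.3; -1 -30.8 -31.1 -6.4 2.3; -1 -30.8 -31.1 -6.4 2.3; -1 -30.8 -31.1 -6.4 2.3; -1 -30.8 -31.1 -6.4 2.3; -1 -30.8 -31.1 -6.4 2.3; -1 -30.8 -31.1 -6.4 2.3; -1 -30.8 -31.1 -6.4 2.3; -1 -30.8 -31.1 -6.4 2.3; -1 -30.8 -31.1 -6.4 2.3")

```text
time: 1.77
tool_pos: [0.3599, 0.1493, 0.269]
ee_rot: [-3.141, 0.001, 0.574]
wrist_force: [-0.2, -0.3, 0.2]
width: 0.0938
```

>>> servo_tool(series="-1 -10 20.7 0 0.3; -1 -20 41.4 0 0.574; -1 -20 41.4 0 0.574; -1 -20 41.4 0 0.574; -1 -20 41.4 0 0.574; -1 -20 41.4 0 0.574; -1 -20 41.4 0 0.574; -1 -20 41.4 0 0.574; -1 -20 41.4 0 0.574; -1 -20 41.4 0 0.574; -1 -20 41.4 0 0.574; -1 -20 41.4 0 0.574; -1 -20 41.4 0 0.574; -1 -20 41.4 0 0.574; -1 -20 41.4 0 0.574; -1 -20 41.4 0 0.574")

```text
time: 3.1
tool_pos: [0.4175, -0.3053, 0.2702]
ee_rot: [3.141, -0.001, 0.003]
wrist_force: [-0.4, -0.8, 0.3]
width: 0.0942
```

>>> servo_tool(series="-1 0 0.2 3.5 0; -1 0 0.2 7 0; -1 0 0.2 10.5 0; -1 0 0.2 13 0; -1 0 0.2 15 0; -1 0 0.2 15.9 0; -1 0 0.2 15.9 0; -1 0 0.2 15.9 0; 1 0 0.2 15.9 0; 1 0 0.2 15.9 0; 1 0 0.2 15.9 0; 1 0 0.2 15.9 0; 1 0 0.2 15.9 0; 1 0 0.2 15.9 0; 1 0 0.2 15.9 0; 1 0 0.2 15.9 0; 1 0 0.2 15.9 0; 1 0 0.2 15.9 0")

```text
time: 4.6
tool_pos: [0.4173, -0.3088, 0.1104]
ee_rot: [-3.141, 0.0, 0.001]
wrist_force: [-0.0, 0.8, 0.9]
width: 0.0309
```

>>> servo_tool(series="1 0 0 -1 0; 1 0 0 -3 0; 1 0 0 -6 0; 1 0 0 -9 0; 1 1 -3 -9 0; 1 2 -6 -9 0; 1 3.3 -9 -9 0; 1 4.6 -12.5 -9 0; 1 6 -16 -9 0; 1 7.3 -19.5 -9 0; 1 8.3 -22.5 -9 0; 1 9 -24.5 -9 0; 1 9.2 -25.3 -9 0; 1 9.2 -25.3 -9 0; 1 9.2 -25.3 -9 0; 1 9.2 -25.3 -9 0; 1 9.2 -25.3 -9 0")

```text
time: 6.02
tool_pos: [0.5088, -0.0572, 0.2005]
ee_rot: [3.141, 0.0, -0.001]
wrist_force: [-0.2, -0.3, -2.4]
width: 0.0294
```

```bash
python3 - <<'E'
from h import *
o=robot.get_obs();print(o['tool_pos'],o['ee_rot'],o['wrist_force'],o['width'])
a=[]
for n in('scene','top'):
    im,D=snapshot(n); np.savez('/tmp/'+n,im=im,D=D)
    p=proj(n,(.509,-.055,.12)); u,v=map(int,p); print(n,p)
    a.append(cv2.resize(im[v-60:v+60,u-50:u+50],(400,480),interpolation=cv2.INTER_CUBIC))
save('held',np.hstack(a))
from meas import *
x,y=o['tool_pos'][:2]
for z in (.10,.11,.13,.14,.15,.16,.17): reg(CS,x,y,.03,z-.005,z+.005,'S%.2f'%z)
E
```

```text
[ 0.508827   -0.05719106  0.20050757] [ 3.14119305e+00  1.59703512e-04 -1.32563576e-03] [-0.19697564 -0.27012556 -2.40054751] 0.029431232004053717
scene [np.float64(309.59143905941244), np.float64(190.37403433244114)]
top [np.float64(328.2363874967982), np.float64(206.05199275980397)]
S0.10 11 mean [ 0.5122 -0.0536  0.102 ] circ [ 0.5097 -0.0548] 0.0089 zmed 0.1022
S0.11 27 mean [ 0.5127 -0.0524  0.1098] circ [ 0.51   -0.0545] 0.0089 zmed 0.11
S0.13 24 mean [ 0.5168 -0.0484  0.1317] circ [ 0.5115 -0.0534] 0.0184 zmed 0.133
S0.14 57 mean [ 0.5186 -0.0482  0.1406] circ [ 0.5097 -0.0531] 0.0201 zmed 0.1407
S0.15 68 mean [ 0.5163 -0.0513  0.1492] circ [ 0.5097 -0.0554] 0.0187 zmed 0.1483
S0.16 43 mean [ 0.5161 -0.0496  0.1601] circ [ 0.5125 -0.0527] 0.0134 zmed 0.1601
S0.17 42 mean [ 0.5165 -0.0502  0.1701] circ [ 0.5126 -0.0525] 0.0134 zmed 0.17
```

View pics/held.png

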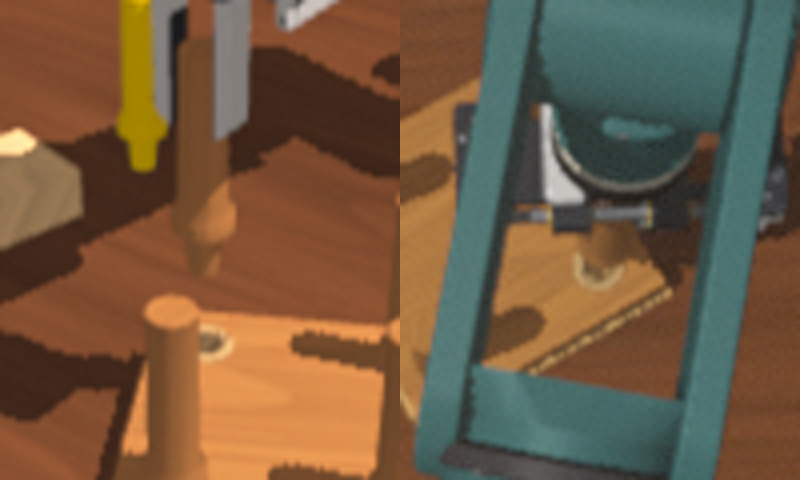

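The picture shows the leg upright in the jaws above the pale-rimmed socket (left panel, tip at 205,270, socket at 212,345). I'll fit the shaft axis in the scene depth and treat the fixed legs the same way as a reference.

```bash
cat > fit.py <<'E'
from meas import *
from scipy.optimize import least_squares
def axis(C,cx,cy,zsh,z0,z1,tag):  # shaft of leg: collar underside at zsh
    P=C.reshape(-1,3);m=(np.hypot(P[:,0]-cx,P[:,1]-cy)<.026)&(P[:,2]>z0)&(P[:,2]<z1);Q=P[m]
    r=lambda z:.0155-.001*np.clip((z-zsh-.012)/.108,0,1)
    f=lambda p:np.hypot(Q[:,0]-p[0],Q[:,1]-p[1])-r(Q[:,2])
    s=least_squares(f,[cx,cy],loss='soft_l1',f_scale=.001)
    g=lambda p:np.hypot(Q[:,0]-p[0]-p[2]*(Q[:,2]-zsh),Q[:,1]-p[1]-p[3]*(Q[:,2]-zsh))-r(Q[:,2])
    s2=least_squares(g,[*s.x,0,0],loss='soft_l1',f_scale=.001)
    print(tag,len(Q),s.x.round(4),'rms',round(float(np.sqrt(np.mean(s.fun**2))),4),'lean',s2.x.round(4)); return s.x
E
python3 - <<'E'
from fit import *
for C,n in((CS,'S'),(CT,'T')):
    L=[axis(C,*c,.042,.07,.158,n+'L') for c in((.6234,.0062),(.5621,.1207),(.4478,.0594))]
    print('sock',L[0]+L[2]-L[1])
    axis(C,.509,-.056,.130,.146,.178,n+' leg')
# bush height
P=CT.reshape(-1,3);h=np.hypot(P[:,0]-.509,P[:,1]+.055)
for a,b in((.012,.0165),(.024,.032)):
    q=P[(h>a)&(h<b)&(P[:,2]<.06)]; print(a,len(q),np.percentile(q[:,2],[10,50,90]).round(4))
E
```

```text
SL 414 [0.6213 0.0058] rms 0.0009 lean [6.212e-01 5.800e-03 1.300e-03 3.000e-04]
SL 442 [0.5602 0.1204] rms 0.0009 lean [0.5598 0.1202 0.0057 0.0037]
SL 315 [0.4453 0.0593] rms 0.0011 lean [ 0.4461  0.0599 -0.0097 -0.0069]
sock [ 0.506484   -0.05528859]
S leg 157 [ 0.5064 -0.0572] rms 0.0016 lean [ 0.5078 -0.0562 -0.0423 -0.0308]
TL 0 [0.6234 0.0062] rms nan lean [0.6234 0.0062 0.     0.    ]
TL 112 [0.5634 0.1207] rms 0.0024 lean [ 0.5626  0.121   0.0114 -0.0049]
TL 20 [0.4464 0.057 ] rms 0.0034 lean [ 0.4518  0.0632 -0.05   -0.0572]
sock [ 0.50635089 -0.05744033]
T leg 39 [ 0.5093 -0.057 ] rms 0.0007 lean [ 0.5085 -0.0562  0.0227 -0.0243]
0.012 28 [0.0393 0.0417 0.0437]
0.024 118 [0.037  0.0396 0.0423]
  return _methods._mean(a, axis=axis, dtype=dtype,
  ret = ret.dtype.type(ret / rcount)
```

>>> servo_tool(series="1 0 -0.2 1.5 0; 1 0 -0.2 3 0; 1 0 -0.2 4.2 0; 1 0 -0.2 4.8 0; 1 0 -0.2 5.1 0; 1 0 -0.2 5.4 0; 1 0 -0.2 5.7 0; 1 0 -0.2 5.9 0; 1 0 -0.2 5.9 0; 1 0 -0.2 5.9 0")

```text
time: 6.95
tool_pos: [0.5093, -0.0538, 0.1418]
ee_rot: [3.142, -0.001, 0.001]
wrist_force: [0.4, 0.3, -1.9]
width: 0.0294
```

>>> servo_tool(series="1 0 0 0.2 0; 1 0 0 0.4 0; 1 0 0 0.6 0; 1 0 0 0.8 0; 1 0 0 0.9 0; 1 0 0 0.9 0; 1 0 0 0.9 0")

```text
time: 7.53
tool_pos: [0.5091, -0.0541, 0.1323]
ee_rot: [3.141, 0.0, 0.001]
wrist_force: [0.1, -1.4, -2.6]
width: 0.0296
```

>>> servo_tool(series="1 0 0 0.1 0; 1 0 0 0.2 0; 1 0 0 0.3 0; 1 0 0 0.3 0; 1 0 0 0.3 0")

```text
time: 7.95
tool_pos: [0.5093, -0.0541, 0.1297]
ee_rot: [3.141, -0.0, 0.001]
wrist_force: [-0.3, -2.5, 1.4]
width: 0.0299
```

>>> servo_tool(series="1 0 0.05 0 0; 1 0 0.05 0.05 0; 1 0 0.05 0.1 0; 1 0 0.05 0.1 0; 1 0 0.05 0.1 0")

```text
time: 8.37
tool_pos: [0.5092, -0.0544, 0.1285]
ee_rot: [3.141, -0.0, 0.001]
wrist_force: [-0.5, -2.1, 0.5]
width: 0.0292
```

>>> servo_tool(series="1 0 0.05 0.1 0; 1 0 0.05 0.15 0; 1 0 0.05 0.15 0; 1 0 0.05 0.15 0")

```text
time: 8.7
tool_pos: [0.5092, -0.0547, 0.1268]
ee_rot: [-3.141, -0.0, 0.001]
wrist_force: [-0.3, -1.1, -0.8]
width: 0.0295
```

```bash
python3 - <<'E'
from h import *
o=robot.get_obs();print(o['tool_pos'],o['wrist_force'],o['wrist_torque'],o['width'])
im,D=snapshot('scene'); np.savez('/tmp/scene',im=im,D=D)
save('ins',cv2.resize(im[150:290,260:400],None,fx=4,fy=4,interpolation=cv2.INTER_CUBIC))
from fit import *
axis(CS,.507,-.055,.058,.072,.11,'leg')
o=robot.get_obs();print(o['wrist_force'])
E
```

```text
[ 0.50916513 -0.0547011   0.12681364] [-0.27161772 -1.10831584 -0.84048155] [-0.50294466  0.08346488  0.00527237] 0.029544377980606582
leg 141 [ 0.5066 -0.0548] rms 0.0015 lean [ 0.5074 -0.054  -0.0223 -0.0272]
[ 0.06633909 -0.79859405  0.51442918]
```

View pics/ins.png

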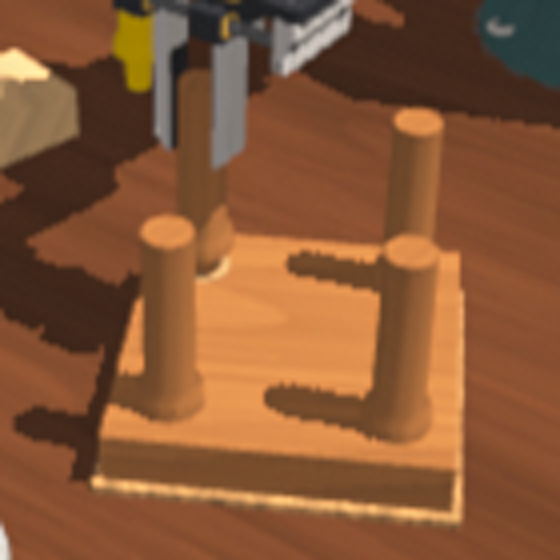

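The leg stands in the socket (209,262), with its collar just above the pale bush. Next come small presses until the force rises.

>>> servo_tool(series="1 0 0.03 0.05 0; 1 0 0.03 0.1 0; 1 0 0.03 0.1 0; 1 0 0.03 0.1 0; 1 0 0.03 0.1 0")

```text
time: 9.17
tool_pos: [0.5092, -0.0549, 0.126]
ee_rot: [-3.141, -0.0, 0.001]
wrist_force: [-0.2, -1.0, 1.0]
width: 0.0296
```

>>> servo_tool(series="1 0 0.02 0.05 0; 1 0 0.02 0.1 0; 1 0 0.02 0.1 0; 1 0 0.02 0.1 0; 1 0 0.02 0.1 0")

```text
time: 9.58
tool_pos: [0.5092, -0.0551, 0.1251]
ee_rot: [-3.141, -0.0, 0.001]
wrist_force: [0.3, -0.1, 2.9]
width: 0.0299
```

>>> servo_tool(series="-0.6 0 0 0 0; -1 0 0 0 0; -1 0 0 0 0; -1 0 0 0 0; -1 0 0 0 0; -1 0 0 0 0; -1 0 0 0 0; -1 0 0 -1.5 0; -1 0 0 -4 0; -1 0 0 -8 0; -1 0 0 -12 0; -1 0 0 -15 0; -1 0 0 -15 0; -1 0 0 -15 0")

```text
time: 10.75
tool_pos: [0.5102, -0.0555, 0.2776]
ee_rot: [3.14, -0.005, 0.001]
wrist_force: [-0.4, -0.1, -1.1]
width: 0.094
```

```bash
python3 - <<'E'
from h import *
o=robot.get_obs();print(o['tool_pos'],o['wrist_force'],o['wrist_torque'],o['width'])
for n in('scene','top'):
  im,D=snapshot(n); np.savez('/tmp/'+n,im=im,D=D)
from fit import *
axis(CS,.507,-.055,.0545,.07,.16,'leg')
reg(CS,.509,-.055,.03,.16,.19,'S')
reg(CS,.509,-.055,.03,.165,.19,'S')
for c in((.6234,.0062),(.5621,.1207),(.4478,.0594)):reg(CS,*c,.03,.155,.19,'S')
E
```

```text
[ 0.51017406 -0.05548101  0.27757354] [-0.39063727 -0.13132089 -1.09821025] [-0.00224241  0.15705253  0.04201414] 0.09397795776538373
leg 384 [ 0.5066 -0.0554] rms 0.0013 lean [ 5.066e-01 -5.490e-02 -4.000e-04 -7.800e-03]
S 134 mean [ 0.512  -0.052   0.1717] circ [ 0.5083 -0.0545] 0.0158 zmed 0.1741
S 111 mean [ 0.5112 -0.0527  0.1736] circ [ 0.5082 -0.0546] 0.0156 zmed 0.1756
S 117 mean [0.6245 0.008  0.1608] circ [0.6229 0.0064] 0.0155 zmed 0.1614
S 126 mean [0.5633 0.1221 0.1606] circ [0.5606 0.1203] 0.0163 zmed 0.1613
S 91 mean [0.4488 0.0612 0.1606] circ [0.4485 0.0596] 0.0165 zmed 0.1612
```

>>> servo_tool(series="-1 -0.5 -3.5 0 0; -1 -1 -7.5 0 0; -1 -1.5 -11.5 0 0; -1 -2 -15.5 0 0; -1 -2.5 -19.5 0 0; -1 -3 -23.5 0 0; -1 -3.6 -27.5 0 0; -1 -4.2 -31.5 0 0; -1 -4.8 -35 0 0; -1 -5.2 -38 0 0; -1 -5.4 -39.4 0 0; -1 -5.4 -39.4 0 0; -1 -5.4 -39.4 0 0; -1 -5.4 -39.4 0 0")

```text
time: 12.02
tool_pos: [0.4551, 0.3371, 0.2742]
ee_rot: [3.14, 0.001, -0.001]
wrist_force: [-0.0, -0.5, -0.1]
width: 0.094
```

>>> servo_tool(series="-1 0.1 -0.2 3.5 0; -1 0.1 -0.2 7 0; -1 0.1 -0.2 10.5 0; -1 0.1 -0.2 13.5 0; -1 0.1 -0.2 15.5 0; -1 0.1 -0.2 16.3 0; -1 0.1 -0.2 16.3 0; -1 0.1 -0.2 16.3 0; 1 0.1 -0.2 16.3 0; 1 0.1 -0.2 16.3 0; 1 0.1 -0.2 16.3 0; 1 0.1 -0.2 16.3 0; 1 0.1 -0.2 16.3 0; 1 0.1 -0.2 16.3 0; 1 0.1 -0.2 16.3 0; 1 0.1 -0.2 16.3 0; 1 0.1 -0.2 16.3 0; 1 0.1 -0.2 16.3 0")

```text
time: 13.52
tool_pos: [0.4558, 0.3407, 0.1119]
ee_rot: [3.142, 0.0, 0.001]
wrist_force: [-0.6, -0.3, -0.2]
width: 0.0309
```

>>> servo_tool(series="1 0 0 0 0; 1 0 0 0 0; 1 0 0 -1 0; 1 0 0 -3 0; 1 0 0 -6.5 0; 1 0 0 -10 0; 1 0 0 -13.5 0; 1 0 0 -17 0; 1 0 0 -20 0; 1 0 0 -22 0; 1 0 0 -22 0; 1 0 0 -22 0; 1 0 0 -22 0; 1 0 0 -22 0")

```text
time: 14.68
tool_pos: [0.4551, 0.3403, 0.3289]
ee_rot: [3.139, 0.005, 0.001]
wrist_force: [0.3, -0.2, -3.5]
width: 0.0275
```

>>> servo_tool(series="1 0.3 1.5 0 0; 1 0.7 4.5 0 0; 1 1.2 8.5 0 0; 1 1.7 12.5 0 0; 1 2.2 16.5 0 0; 1 2.7 20.5 0 0; 1 3.2 24.5 0 0; 1 3.8 28.5 0 0; 1 4.4 32 0 0; 1 4.9 35.5 0 0; 1 5.2 37.8 0 0; 1 5.4 39.2 0 0; 1 5.4 39.5 0 0; 1 5.4 39.5 0 0; 1 5.4 39.5 0 0; 1 5.4 39.5 0 0; 1 5.4 39.5 0 0")

```text
time: 16.1
tool_pos: [0.51, -0.053, 0.3319]
ee_rot: [-3.141, 0.0, 0.003]
wrist_force: [-0.2, -0.3, -2.4]
width: 0.0277
```

```bash
python3 - <<'E'
from h import *
o=robot.get_obs();print(o['tool_pos'],o['ee_rot'],o['wrist_force'],o['wrist_torque'],o['width'])
im,D=snapshot('scene'); np.savez('/tmp/scene',im=im,D=D)
p=proj('scene',(.509,-.055,.2));u,v=map(int,p)
save('mal',cv2.resize(im[v-70:v+70,u-60:u+60],None,fx=4,fy=4,interpolation=cv2.INTER_CUBIC))
from meas import *
P=CS.reshape(-1,3);m=np.hypot(P[:,0]-.509,P[:,1]+.055)<.036
h=np.histogram(P[m,2],np.arange(.15,.32,.005));print(np.c_[h[1][:-1].round(3),h[0]].tolist())
fz=[robot.get_obs()['wrist_force'][2] for _ in range(3)];print(fz)
E
```

```text
[ 0.50998866 -0.05302294  0.3319194 ] [-3.14115766e+00  6.19555700e-05  2.78142153e-03] [-0.23100633 -0.27723133 -2.4005523 ] [-0.00470381  0.19681269 -0.02777676] 0.027677479664085805
[[0.15, 22.0], [0.155, 25.0], [0.16, 22.0], [0.165, 22.0], [0.17, 23.0], [0.175, 64.0], [0.18, 0.0], [0.185, 0.0], [0.19, 0.0], [0.195, 0.0], [0.2, 0.0], [0.205, 0.0], [0.21, 0.0], [0.215, 0.0], [0.22, 13.0], [0.225, 47.0], [0.23, 46.0], [0.235, 49.0], [0.24, 43.0], [0.245, 50.0], [0.25, 49.0], [0.255, 51.0], [0.26, 52.0], [0.265, 53.0], [0.27, 50.0], [0.275, 51.0], [0.28, 59.0], [0.285, 53.0], [0.29, 102.0], [0.295, 100.0], [0.3, 46.0], [0.305, 31.0], [0.31, 23.0]]
[np.float64(-2.652392515532848), np.float64(-2.652392515532848), np.float64(-2.652392515532848)]
```

View pics/mal.png

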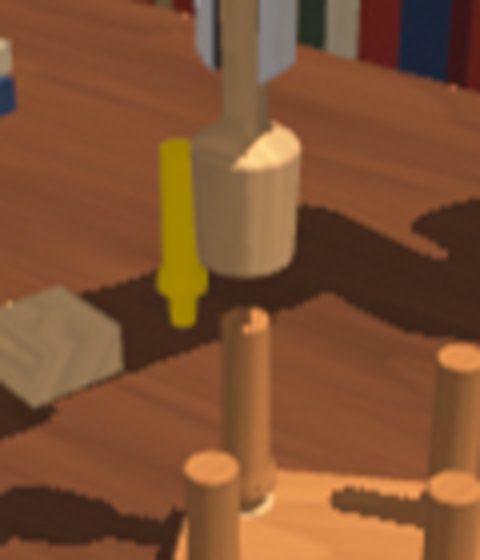

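The mallet is held upright over the standing leg: its underside is at (248,270), the leg top at (245,318), leaving a gap of about 45 mm.

>>> servo_tool(series="1 0 0.2 1 0; 1 0 0.2 2 0; 1 0 0.2 3 0; 1 0 0.2 3.7 0; 1 0 0.2 4.1 0; 1 0 0.2 4.3 0; 1 0 0.2 4.3 0; 1 0 0.2 4.3 0")

```text
time: 16.82
tool_pos: [0.5102, -0.0563, 0.2892]
ee_rot: [-3.142, -0.0, 0.001]
wrist_force: [0.5, 0.6, -2.5]
width: 0.0278
```

>>> servo_tool(series="1 0 0 0.1 0; 1 0 0 0.2 0; 1 0 0 0.3 0; 1 0 0 0.3 0; 1 0 0 0.3 0")

```text
time: 17.23
tool_pos: [0.5103, -0.0563, 0.2864]
ee_rot: [-3.142, -0.001, 0.001]
wrist_force: [0.9, 0.3, -1.8]
width: 0.0277
```

>>> servo_tool(series="1 0 0 0.1 0; 1 0 0 0.2 0; 1 0 0 0.2 0; 1 0 0 0.2 0")

```text
time: 17.57
tool_pos: [0.5104, -0.0563, 0.2847]
ee_rot: [3.141, -0.001, 0.001]
wrist_force: [0.1, 0.5, 1.8]
width: 0.0277
```

>>> servo_tool(series="1 0 0 0.1 0; 1 0 0 0.2 0; 1 0 0 0.2 0; 1 0 0 0.2 0")

```text
time: 17.9
tool_pos: [0.5103, -0.0563, 0.2826]
ee_rot: [3.141, -0.001, 0.001]
wrist_force: [-0.2, 0.2, 4.5]
width: 0.0276
```

>>> servo_tool(series="1 0 0 0.1 0; 1 0 0 0.2 0; 1 0 0 0.2 0; 1 0 0 0.2 0")

```text
time: 18.23
tool_pos: [0.5104, -0.0563, 0.2807]
ee_rot: [3.141, -0.001, 0.001]
wrist_force: [1.0, 0.6, 6.1]
width: 0.0276
```

>>> servo_tool(series="1 0 0 0.1 0; 1 0 0 0.1 0; 1 0 0 0.1 0")

```text
time: 18.48
tool_pos: [0.5105, -0.0564, 0.28]
ee_rot: [3.141, -0.002, 0.001]
wrist_force: [0.2, -0.2, 6.5]
width: 0.0275
```

>>> servo_tool(series="1 0 0 0.1 0; 1 0 0 0.1 0; 1 0 0 0.1 0")

```text
time: 18.73
tool_pos: [0.5106, -0.0563, 0.2794]
ee_rot: [3.141, -0.003, 0.001]
wrist_force: [-0.5, 0.5, 7.2]
width: 0.0274
```

>>> servo_tool(series="1 0 0 0.1 0; 1 0 0 0.1 0; 1 0 0 0.1 0")

```text
time: 18.98
tool_pos: [0.5107, -0.0564, 0.2787]
ee_rot: [3.141, -0.003, 0.001]
wrist_force: [0.2, 0.9, 7.4]
width: 0.0277
```

>>> servo_tool(series="1 0 0 0.1 0; 1 0 0 0.2 0; 1 0 0 0.2 0; 1 0 0 0.2 0")

```text
time: 19.32
tool_pos: [0.5109, -0.0564, 0.2773]
ee_rot: [3.141, -0.004, 0.001]
wrist_force: [0.4, 0.8, 8.8]
width: 0.0281
```

>>> servo_tool(series="1 0 0 0.1 0; 1 0 0 0.2 0; 1 0 0 0.2 0; 1 0 0 0.2 0")

```text
time: 19.65
tool_pos: [0.5111, -0.0564, 0.2759]
ee_rot: [3.141, -0.006, 0.001]
wrist_force: [-0.3, 0.1, 11.0]
width: 0.0272
```

>>> servo_tool(series="1 0 0 0.1 0; 1 0 0 0.1 0; 1 0 0 0.1 0")

```text
time: 19.9
tool_pos: [0.5112, -0.0565, 0.2753]
ee_rot: [3.14, -0.006, 0.001]
wrist_force: [-1.3, 0.0, 11.7]
width: 0.0276
```

>>> servo_tool(series="1 0 0 0.1 0; 1 0 0 0.1 0; 1 0 0 0.1 0")

```text
time: 20.15
tool_pos: [0.5113, -0.0565, 0.2746]
ee_rot: [3.14, -0.007, 0.001]
wrist_force: [-1.2, -0.4, 13.3]
width: 0.0276
```

>>> servo_tool(series="1 0 0 0.1 0; 1 0 0 0.1 0; 1 0 0 0.1 0")

```text
time: 20.4
tool_pos: [0.5115, -0.0565, 0.274]
ee_rot: [3.14, -0.008, 0.001]
wrist_force: [-0.6, -0.1, 13.2]
width: 0.0275
```

>>> servo_tool(series="1 0 0 0.1 0; 1 0 0 0.1 0; 1 0 0 0.1 0")

```text
time: 20.65
tool_pos: [0.5117, -0.0565, 0.2737]
ee_rot: [3.14, -0.009, 0.001]
wrist_force: [-0.2, 0.5, 15.5]
width: 0.0275
```

>>> servo_tool(series="1 0 0 0.1 0; 1 0 0 0.1 0; 1 0 0 0.1 0")

```text
time: 20.9
tool_pos: [0.512, -0.0565, 0.2737]
ee_rot: [3.14, -0.011, 0.001]
wrist_force: [-0.4, 0.5, 18.4]
width: 0.0277
```

```bash
python3 - <<'E'
from h import *
o=robot.get_obs();print(o['tool_pos'],o['wrist_force'],o['wrist_torque'])
im,D=snapshot('scene'); np.savez('/tmp/scene',im=im,D=D)
u,v=map(int,proj('scene',(.509,-.055,.11)))
save('drv',cv2.resize(im[v-75:v+60,u-60:u+60],None,fx=4,fy=4,interpolation=cv2.INTER_CUBIC))
from fit import *
axis(CS,.507,-.055,.042,.06,.15,'leg')
P=CS.reshape(-1,3);m=np.hypot(P[:,0]-.509,P[:,1]+.055)<.036
h=np.histogram(P[m,2],np.arange(.14,.19,.003));print(np.c_[h[1][:-1].round(3),h[0]].tolist())
m=np.hypot(P[:,0]-.509,P[:,1]+.055)<.04
for z in np.arange(.036,.064,.002):
    q=P[m&(abs(P[:,2]-z)<.001)];print(round(z,3),len(q),np.hypot(q[:,0]-.507,q[:,1]+.055).min().round(4) if len(q) else '')
print(robot.get_obs()['wrist_force'])
E
```

```text
[ 0.5119822  -0.05654257  0.27372095] [-0.42333394  0.50252994 18.40020523] [0.26097842 0.29240913 0.00209475]
leg 331 [ 0.507  -0.0554] rms 0.0013 lean [ 0.5065 -0.0552  0.0061 -0.0025]
[[0.14, 14.0], [0.143, 11.0], [0.146, 14.0], [0.149, 9.0], [0.152, 11.0], [0.155, 4.0], [0.158, 0.0], [0.161, 0.0], [0.164, 13.0], [0.167, 27.0], [0.17, 22.0], [0.173, 26.0], [0.176, 21.0], [0.179, 28.0], [0.182, 26.0], [0.185, 28.0]]
0.036 0 
0.038 1 0.017
0.04 32 0.0173
0.042 90 0.0168
0.044 26 0.0178
0.046 7 0.0161
0.048 7 0.0167
0.05 6 0.0173
0.052 6 0.0166
0.054 4 0.0184
0.056 11 0.0168
0.058 6 0.0161
0.06 10 0.0142
0.062 5 0.0139
0.064 9 0.0128
[ 0.53869021  0.60843198 18.81725591]
```

View pics/drv.png

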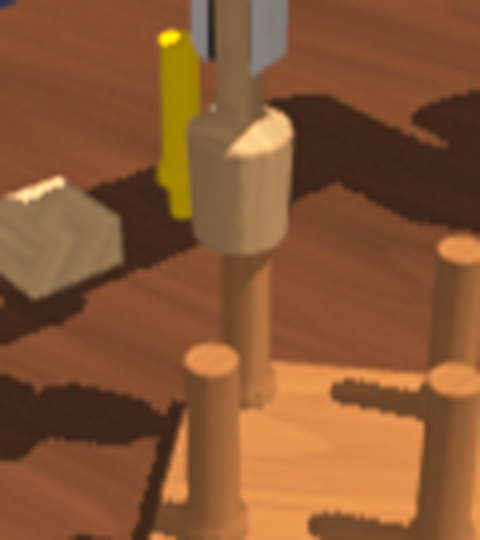

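The collar is down at (255,390) with no pale bush showing. The TCP has stalled while the force climbs, so this is the stop. I'll bear down at about 25 N: the wrist should read about 21.5 N, plus 3.4 N for the mallet's weight.

>>> servo_tool(series="1 0 0 0.1 0; 1 0 0 0.1 0; 1 0 0 0.1 0; 1 0 0 0.1 0")

```text
time: 21.28
tool_pos: [0.5123, -0.0566, 0.2737]
ee_rot: [3.139, -0.013, 0.001]
wrist_force: [-1.2, 0.1, 20.6]
width: 0.0278
```

>>> servo_tool(series="1 0 0 0.06 0; 1 0 0 0.06 0; 1 0 0 0.06 0; 1 0 0 0.06 0; 1 0 0 0.06 0; 1 0 0 0.06 0; 1 0 0 0.06 0; 1 0 0 0.06 0; 1 0 0 0.06 0; 1 0 0 0.06 0; 1 0 0 0.06 0; 1 0 0 0.06 0")

```text
time: 22.28
tool_pos: [0.5125, -0.0566, 0.2737]
ee_rot: [3.139, -0.014, 0.001]
wrist_force: [-0.9, 0.9, 21.9]
width: 0.0276
```

>>> servo_tool(series="1 0 0 -0.3 0; 1 0 0 -0.6 0; 1 0 0 -1 0; 1 0 0 -2 0; 1 0 0 -4 0; 1 0 0 -6 0; 1 0 0 -6.5 0; 1 0 0 -6.5 0; 1 0 0 -6.5 0")

```text
time: 23.03
tool_pos: [0.51, -0.0563, 0.3301]
ee_rot: [-3.141, 0.002, 0.001]
wrist_force: [0.7, 0.2, -4.0]
width: 0.0274
```

```bash
python3 - <<'E'
from h import *
im,D=snapshot('scene'); np.savez('/tmp/scene',im=im,D=D)
from fit import *
axis(CS,.507,-.055,.042,.06,.158,'leg')
reg(CS,.509,-.055,.03,.156,.175,'new'); reg(CS,.6234,.006,.03,.155,.175,'L1')
o=robot.get_obs();print(o['tool_pos'],o['ee_rot'],o['wrist_force'],o['width'])
E
```

```text
leg 379 [ 0.5066 -0.0555] rms 0.0012 lean [ 0.507  -0.0556 -0.0049  0.0027]
new 92 mean [ 0.5104 -0.0534  0.1622] circ [ 0.5077 -0.0546] 0.0158 zmed 0.1632
L1 117 mean [0.6243 0.008  0.1607] circ [0.6234 0.0058] 0.0159 zmed 0.1613
[ 0.50976126 -0.05623761  0.32949176] [-3.14085354e+00  3.18939925e-03  7.41030688e-04] [ 0.66862922  0.66332552 -3.58924261] 0.027694387195039746
```

The leg top is at 0.162, about 2 mm above the fixed legs, as expected with the bush standing about 2 mm proud. Next I'll carry the mallet back near its spot.

>>> servo_tool(series="1 -0.3 -1.5 0 0; 1 -0.8 -4.5 0 0; 1 -1.4 -8.5 0 0; 1 -2 -12.5 0 0; 1 -2.7 -16.5 0 0; 1 -3.4 -20.5 0 0; 1 -4.1 -24.5 0 0; 1 -4.8 -28.5 0 0; 1 -5.5 -32 0 0; 1 -6.2 -35.5 0 0; 1 -6.7 -37.8 0 0; 1 -7 -39.3 0 0; 1 -7 -39.6 0 0; 1 -7 -39.6 0 0; 1 -7 -39.6 0 0; 1 -7 -39.6 0 0; 1 -7 -39.6 0 0")

```text
time: 24.5
tool_pos: [0.4403, 0.3384, 0.3314]
ee_rot: [3.141, -0.0, -0.001]
wrist_force: [0.6, 0.2, -2.5]
width: 0.0278
```

>>> servo_tool(series="1 0 0 2 0; 1 0 0 5 0; 1 0 0 9 0; 1 0 0 13 0; 1 0 0 16.5 0; 1 0 0 19 0; 1 0 0 20 0; 1 0 0 20 0; 1 0 0 20 0; 1 0 0 20 0")

```text
time: 25.33
tool_pos: [0.4415, 0.3403, 0.1344]
ee_rot: [-3.139, -0.005, 0.0]
wrist_force: [-0.2, -0.4, -3.1]
width: 0.0274
```

```bash
python3 - <<'E'
from h import *
im,D=snapshot('scene'); np.savez('/tmp/scene',im=im,D=D)
o=robot.get_obs();print(o['tool_pos'],o['ee_rot'],o['wrist_force'],o['width'])
from meas import *
P=CS.reshape(-1,3);m=np.hypot(P[:,0]-.44,P[:,1]-.34)<.025
P=CS.reshape(-1,3);m=(np.hypot(P[:,0]-.44,P[:,1]-.34)<.034)
h=np.histogram(P[m,2],np.arange(-.004,.05,.003));print(np.c_[h[1][:-1].round(3),h[0]].tolist())
E
```

```text
[0.44158678 0.34050579 0.13467513] [-3.13843442e+00 -5.01317508e-03  4.30326375e-04] [ 0.61482782  0.1239283  -1.89971145] 0.027526814072350143
[[-0.004, 4.0], [-0.001, 154.0], [0.002, 73.0], [0.005, 1.0], [0.008, 0.0], [0.011, 0.0], [0.014, 0.0], [0.017, 0.0], [0.02, 0.0], [0.023, 8.0], [0.026, 18.0], [0.029, 16.0], [0.032, 15.0], [0.035, 21.0], [0.038, 23.0], [0.041, 22.0], [0.044, 26.0]]
```

Underside at about 22 mm, so I'll lower it gently.

>>> servo_tool(series="1 0 0 0.7 0; 1 0 0 1.3 0; 1 0 0 1.7 0; 1 0 0 1.9 0; 1 0 0 2 0; 1 0 0 2.1 0; 1 0 0 2.1 0; 1 0 0 2.1 0")

```text
time: 26.05
tool_pos: [0.4404, 0.3398, 0.112]
ee_rot: [-3.141, -0.002, 0.001]
wrist_force: [-1.1, -2.7, 6.0]
width: 0.0279
```

>>> servo_tool(series="1 0 0 0.1 0; 1 0 0 0.15 0; 1 0 0 0.15 0; 1 0 0 0.15 0")

```text
time: 26.38
tool_pos: [0.4409, 0.3399, 0.112]
ee_rot: [-3.14, -0.004, 0.001]
wrist_force: [-2.7, -2.7, 10.0]
width: 0.0278
```

On the desk. I'll ease off a little, open and rise.

>>> servo_tool(series="1 0 0 -0.2 0; 1 0 0 -0.25 0; -0.6 0 0 -0.25 0; -1 0 0 -0.25 0; -1 0 0 -0.25 0; -1 0 0 -0.25 0; -1 0 0 -0.25 0; -1 0 0 -0.25 0; -1 0 0 -0.25 0; -1 0 0 -1.5 0; -1 0 0 -4 0; -1 0 0 -8 0; -1 0 0 -12 0; -1 0 0 -15 0; -1 0 0 -15 0; -1 0 0 -15 0; -1 0 0 -15 0")

```text
time: 27.8
tool_pos: [0.4396, 0.3395, 0.2586]
ee_rot: [3.141, 0.0, 0.001]
wrist_force: [0.5, 0.3, -0.6]
width: 0.0941
```

```bash
python3 - <<'E'
from h import *
for n in('scene','top'):
  im,D=snapshot(n); np.savez('/tmp/'+n,im=im,D=D)
  if n=='scene': save('end',im,1.25)
o=robot.get_obs();print(o['tool_pos'],o['wrist_force'],o['width'])
from fit import *
for nm,x,y,z in(('mallet',.441,.34,.165),('small',.563,.331,.121),('leg',.509,-.055,.162),('orange',.519,-.29,.151),('yellow',.302,-.267,.151),('tin',.787,-.021,.05),('mug',.7067,.325,.09)):
  reg(CS,x,y,.05,z-.007,z+.01,nm)
E
```

```text
[0.43907027 0.33918083 0.25673705] [-1.29574601  0.25779465 -0.6660489 ] 0.09389061294693576
mallet 134 mean [0.4444 0.3397 0.1649] circ [0.4418 0.3394] 0.0158 zmed 0.1658
small 104 mean [0.5651 0.3327 0.1215] circ [0.5626 0.3328] 0.0118 zmed 0.1224
leg 95 mean [ 0.5109 -0.0533  0.162 ] circ [ 0.5074 -0.055 ] 0.0164 zmed 0.1631
orange 78 mean [ 0.5203 -0.2868  0.1518] circ [ 0.5179 -0.2912] 0.0165 zmed 0.1533
yellow 66 mean [ 0.3042 -0.264   0.1513] circ [ 0.3    -0.2655] 0.016 zmed 0.1534
tin 695 mean [ 0.7879 -0.0176  0.0508] circ [ 0.7855 -0.0205] 0.0344 zmed 0.0514
mug 549 mean [0.7064 0.3276 0.089 ] circ [0.7049 0.3263] 0.0419 zmed 0.09
```

View pics/end.png

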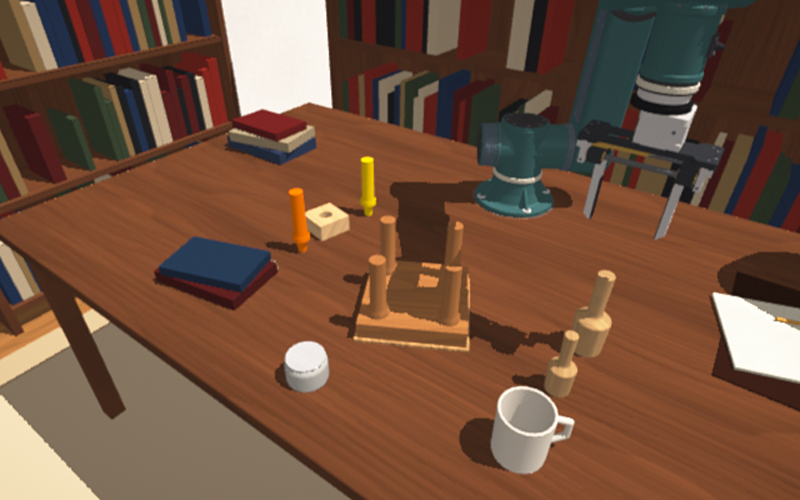

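The leg stands in the stool (388,240), the mallet is upright (592,320), the rest is empty (327,220), and everything else is unmoved.

```bash
python3 -c "
from bench import robot
print(robot.close_job())"
```

```text
the job is handed in; nothing more can be done
None
```

The job is done and handed in at about 28 s of the 72 s allowed. No verdict was reported.

- **Leg started:** I took the brown leg out of the rest, started it in the empty socket with a light press of about 4–5 N, and let go. It stood by itself with its top at about 0.1745 m.
- **Leg driven:** I drove it with the larger mallet in small steps. At the end the tool stopped moving while the force kept rising, and I held about 25 N for a second. That is 21.9 N at the wrist plus about 3.4 N for the mallet's nominal weight. It was the highest load I saw, well under 40 N, though I only read the force at the end of each move.
- **Mallet:** It stands upright at (0.441, 0.340) on the desk, about 15 mm from where it started and clear of the smaller mallet.

**Last checks:**
- The leg is upright, within about 0.5 mm of the socket centre, with its top at 0.162 m. That is about 1.5–2 mm above the fixed legs, which fits the bush standing about that far proud.
- The two look-alike legs, the small mallet, the tin and the mug measured within about 2 mm of where they began. The books and rest looked unmoved in the picture.
- Early in the insertion there was a sideways force of about 2.5 N. I removed it by shifting about 1 mm.
- The two cameras disagreed by 1–2 mm in absolute position. I lined up the leg relative to the fixed legs, so this did not affect the fit.

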